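Glide block test: slide or stick

TASK

Find out which of the two glide blocks (black sole, yellow or blue band) has the waxed sole: set each in turn, lengthwise, on the upper half of the pale test ramp and let go. Let the one that slides run down by itself into the walled catch at the foot, never guiding it down there by hand, and leave it there; carry the one that has sat still on the ramp for a second to the grey rework tray and leave it standing on its sole inside.

Things in the scene. Friction and masses are not known exactly. Their poses are not given: they have to be found in the camera images.
- yellow_block_mid (a point): Centre (24 mm up) of the glide block with a yellow band: brown wood on a black sole, 66 (its x) x 38 (its y) x 48 mm high, about 90 g, standing on its sole. Pinch it across the 38 mm, in the upper half. Of the two glide blocks, yellow and blue, one has a waxed sole and slides down the ramp, the other stays where it is set; only the test tells which.
- blue_block_mid (a point): Centre (24 mm up) of the glide block with a blue band: brown wood on a black sole, 66 (its x) x 38 (its y) x 48 mm high, about 90 g, standing on its sole. Pinch it across the 38 mm, in the upper half. Of the two glide blocks, yellow and blue, one has a waxed sole and slides down the ramp, the other stays where it is set; only the test tells which.
- ramp: Fixed test ramp, falling 16 deg along +x; y across; origin under its centre, on the bench. Pale slope board: height 6 mm + (80 mm - x) tan 16 deg, from x = -180 mm (top) to 80 mm (foot); lane 144 mm wide between 6 mm rails. Blue catch: x = 80 to 174 mm, floor 6 mm, walls to 31 mm high. x = -120 mm is a good spot for a block's centre: a waxed one is in the catch within 1.5 s, the other does not creep.
- rework_tray: The grey open rework tray, fixed to the bench: 150 mm (x) x 170 mm (y) x 32 mm high, walls and floor 5 mm thick; origin at the centre of its underside, on the bench top.

How it is judged:
By the outcome, as a careful person would: the job done as asked, in the order asked, and still so for the second after the job is handed in, with the robot touching nothing.
It also fails if it takes over 61 s, if anything falls off the work surface, if the arm or the gripper's body presses on something with over 40 N, if the wrist force passes 120 N, or if a joint passes its speed limit or range.

ROBOT

A 7-joint arm with a two-finger parallel gripper is mounted at the origin on the work surface. World frame = base frame: x ahead of the robot, y to its left, z up, the work surface at z = 0. Lengths are in m, angles in rad, forces in N, time in s.
With the tool pointing down it reaches from about 0.425 to 0.875 m from the base axis. Payload 8.4 kg.
Tool frame: the origin (TCP) lies midway between the tips of the shut fingers; the grasp point (between the pads) lies 19 mm behind it; z points along the fingers, y is the direction in which the jaws open and shut (so a half turn about z gives the same grasp; the last joint's range is limited). The gripper opens to 87 mm and grips with 3 to 60 N. Pads are 19 mm wide; open, the fingers measure 117 mm over their backs; the gripper's body (75 mm by 190 mm) begins 51 mm behind the grasp point.
Start: joints at [1.155, 0.333, 0.04, 1.465, -0.013, 1.343, -0.059], TCP at [0.202, -0.618, 0.197] pointing down, gripper open.
Joint ranges: [-2.58, 2.58], [-0.38, 2.09], [-1.3, 1.39], [0.25, 2.4], [-1.5, 4.64], [0.08, 2.09], [-2.65, 2.65]. Speed limits (rad/s): [2.22, 2.22, 2.79, 2.79, 3.14, 3.14, 3.14].

INTERFACE

Orientations are given as a rotation vector (axis times angle).
In Python, from bench import manip gives the robot as it stands.
- The arm moves only by the tool drive_tool, never from a script. Its argument "moves" is one flat list of numbers, 6 for each row, row after row: the shift along the tool's x, y, z in cm, then the turn, a rotation vector about the tool's x, y, z in degrees. In form: [tx, ty, tz, wx, wy, wz, tx, ty, tz, wx, wy, wz, ...]. A call has 1 to 20 rows; each row shifts and turns the commanded pose from where the row before left it, along the tool's axes as they then stand; what a row does not reach is not made up. A row lasts 1/12 s, in which the tool goes at most 41.7 mm and 7.16 degrees, less where a joint would pass 70% of its speed; a pose out of reach is approached as far as the arm can. A call is refused whole if a number of a shift passes 4.17 or a number of a turn 7.16, either way. A call with a gripper value outside its range is refused whole. "grip" is the opening in per cent of the stroke, from 0 (shut) to 100 (fully open), set as the call begins (left out, the last holds). The fingers move at their own pace and stop on an object; "force" is the grip in N (left out, the last holds). Time passes only in rows, so rows that do not move let the fingers close. It gives the time, the measured TCP pose, the force and the opening at its end, in the units of the state.
- manip.observe(): the state, without advancing time (a new reading comes with each control period).
- manip.snapshot(name): name is "scene" or "top" or "wrist"; returns a dict with "img" (384x512x3 uint8, blue, green, red), "fx", "fy", "cx", "cy" (pixels), "distortion" ([k1, k2, p1, p2, k3] as OpenCV has them; the pictures are not rectified), "xyz" and "orientation" of the camera in the world. Camera axes: x right, y up, looking along -z (the intrinsics and any distortion apply to the point x, -y, -z); pixel columns grow to the right and rows downward; lengths in m; the calibration is good to about 2 mm. A picture is of the moment at which its call begins. There is no depth.
- manip.finish_job(): hands the job in, once; it reports no verdict.
The state is a dict: "t": time; "joint_positions": joint angles; "joint_velocities": joint speeds; "joint_torque": joint torques, N m; "eef_pos": TCP position; "tool_rot": TCP orientation; "wrist_force": force on the tool from outside, world axes, zero at the start; "ft_torque": the same for the moment, N m; "opening": finger opening in m.
Only numpy, scipy, OpenCV 4.12 (cv2) and the standard library are available. Lean on these libraries where they do the work, as an engineer would, in place of code of your own. Each camera call takes 0.05 s, during which the arm holds its last target.

## Working session

There is one attempt and no reset: what is moved stays moved. The work goes in short steps, Python scripts to look and compute and a tool call to move; the robot and the scene stay as the last step left them, time stands still between calls to the robot, and variables do not carry over. Pictures are saved under pics/ and viewed, and the job is handed in when it is done.

Besides the shell and the picture viewer there is one more tool, called after "Call:" by a JSON object that holds its "op" and its "data", one argument or row to a line. drive_tool: Moves the arm, as the interface text tells. Its arguments: {"type":"object","properties":{"moves":{"type":"array"},"grip":{"type":"number"},"force":{"type":"number"}},"required":["moves"]}

```bash
mkdir -p pics; ls; python3 - <<'E'
from bench import manip
import cv2
s=manip.observe();print(s)
for n in ["scene","top","wrist"]:
    d=manip.snapshot(n);cv2.imwrite(f"pics/{n}0.png",d["img"]);print(n,{k:v for k,v in d.items() if k!="img"})
E
```

```text
pics
{'t': 0.0, 'joint_positions': array([ 1.15480525,  0.33389567,  0.0399007 ,  1.46625529, -0.0133917 ,
        1.34328393, -0.05849484]), 'joint_velocities': array([ 0.00099059, -0.00099526, -0.00103283, -0.00165228,  0.00252303,
       -0.00030757,  0.00224426]), 'joint_torque': array([-2.71323188e-04, -6.56342125e+01,  1.33522857e+00, -4.03808606e+01,
       -5.97061822e-02,  4.46714787e-02,  1.52244570e-04]), 'eef_pos': array([ 0.20228392, -0.61720118,  0.19637734]), 'tool_rot': array([-3.10076080e+00, -4.95239511e-01,  5.80815462e-04]), 'wrist_force': array([-0.24303604, -0.71686643,  0.09191455]), 'ft_torque': array([ 0.07049866, -0.08986829, -0.02712404]), 'opening': 0.08715114725279459}
scene {'fx': 347.329628062636, 'fy': 347.329628062636, 'cx': 255.19346910331393, 'cy': 201.1490791401528, 'distortion': array([-0.10346779,  0.        ,  0.        ,  0.        ,  0.        ]), 'xyz': array([1.04090806, 0.15784816, 0.4509202 ]), 'orientation': array([0.58713404, 0.85593824, 1.79228217])}
top {'fx': 441.6776412106018, 'fy': 441.6776412106018, 'cx': 262.22317004549376, 'cy': 191.21037259766527, 'distortion': array([-0.03136536,  0.        ,  0.        ,  0.        ,  0.        ]), 'xyz': array([ 0.47959186, -0.03378567,  0.96458235]), 'orientation': array([ 0.0748348 , -0.02955581, -1.57321082])}
wrist {'fx': 308.85625091889654, 'fy': 308.85625091889654, 'cx': 252.9099730506202, 'cy': 190.42345031747413, 'distortion': array([-0.07054343,  0.        ,  0.        ,  0.        ,  0.        ]), 'xyz': array([ 0.27094211, -0.59465694,  0.3849315 ]), 'orientation': array([-0.23042274,  0.16954753, -1.2457335 ])}
```

View pics/top0.png

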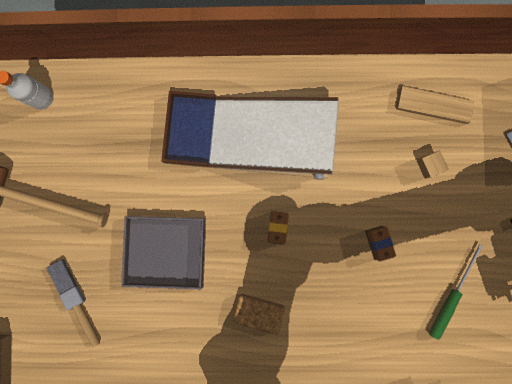

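View pics/scene0.png

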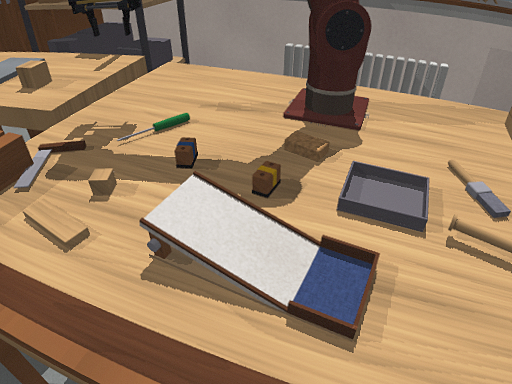

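The top view shows the ramp with its catch at left (165–338, 90–173), the tray at (122–205, 210–289), the yellow block near (278,228) and the blue one near (380,243). I'll zoom in to measure.

```bash
cat > h.py <<'E'
import numpy as np, cv2
from scipy.spatial.transform import Rotation as R
F=np.diag([1,-1,-1.])
def K(d): return np.array([[d["fx"],0,d["cx"]],[0,d["fy"],d["cy"]],[0,0,1]])
def proj(d,P):
    Rc=R.from_rotvec(d["orientation"]).as_matrix()
    Pc=(np.atleast_2d(P)-d["xyz"])@Rc@F
    return cv2.projectPoints(Pc,np.zeros(3),np.zeros(3),K(d),d["distortion"])[0][:,0]
def unproj(d,uv,z):
    uv=np.atleast_2d(np.array(uv,float))
    n=cv2.undistortPoints(uv[:,None],K(d),d["distortion"])[:,0]
    r=np.c_[n,np.ones(len(n))]@F@R.from_rotvec(d["orientation"]).as_matrix().T
    return d["xyz"]+r*((z-d["xyz"][2])/r[:,2])[:,None]
def box(x,y,yaw,l=.066,w=.038,h=.048,z0=0):
    c=np.array([[sx*l/2,sy*w/2] for sx,sy in[(-1,-1),(1,-1),(1,1),(-1,1)]])
    c=c@np.array([[np.cos(yaw),np.sin(yaw)],[-np.sin(yaw),np.cos(yaw)]])+[x,y]
    return np.r_[np.c_[c,np.full(4,z0)],np.c_[c,np.full(4,z0+h)]]
E
python3 - <<'E'
import cv2
a=cv2.imread('pics/top0.png')
c=a[190:280,250:410];cv2.imwrite('pics/z1.png',cv2.resize(c,None,fx=5,fy=5,interpolation=cv2.INTER_CUBIC))
c=a[80:185,155:345];cv2.imwrite('pics/z2.png',cv2.resize(c,None,fx=4,fy=4,interpolation=cv2.INTER_CUBIC))
c=a[200:300,115:215];cv2.imwrite('pics/z3.png',cv2.resize(c,None,fx=5,fy=5,interpolation=cv2.INTER_CUBIC))
E
```

```text
(no output)
```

View pics/z1.png

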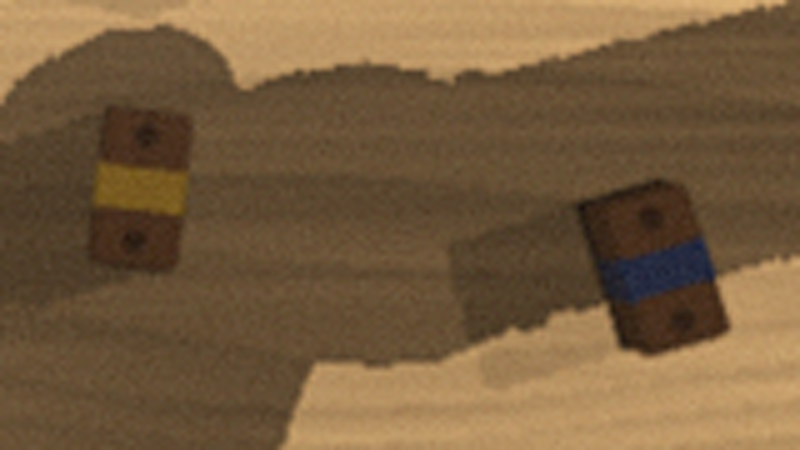

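View pics/z2.png

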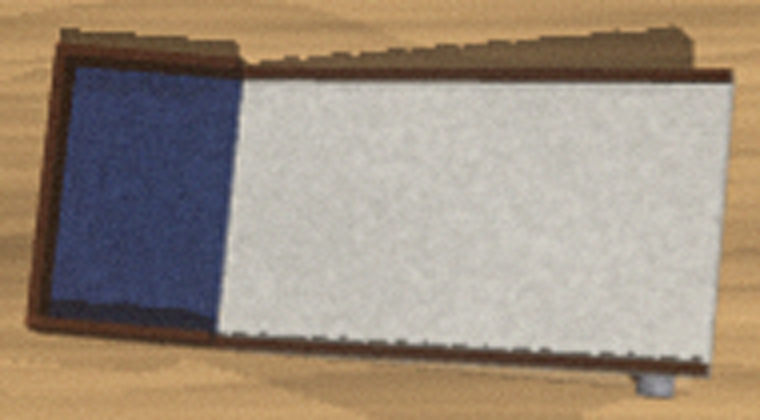

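View pics/z3.png

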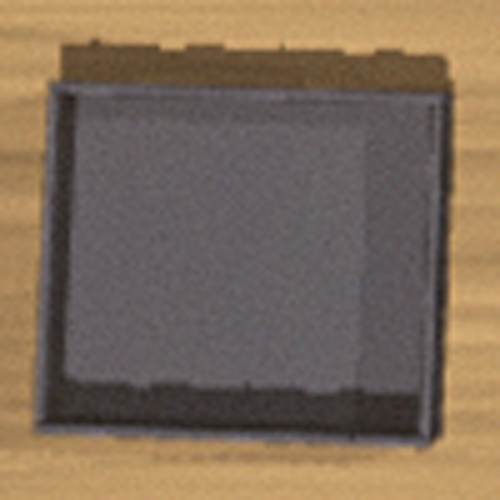

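```bash
cat > fit.py <<'E'
from h import *
from bench import manip
from scipy.optimize import least_squares
d=manip.snapshot("top")
img=d["img"]
def rt(p,l):
    x,y,a=p; l=np.array(l,float);c,s=np.cos(a),np.sin(a)
    return np.c_[x+c*l[:,0]-s*l[:,1],y+s*l[:,0]+c*l[:,1],l[:,2]]
def fit(l,uv,p0):
    r=least_squares(lambda p:(proj(d,rt(p,l))-uv).ravel(),p0);return r.x,np.sqrt((r.fun**2).mean()),r.fun.round(1)
L,W=.033,.019
y_=np.array([[105,107],[193,115],[177,272],[90,262]])/5+[250,190]
# image up=+x, left=+y
lt=[[L,W,.048],[L,-W,.048],[-L,-W,.048],[-L,W,.048]]
print("yel",*fit(lt,y_,[.4,-.05,0]))
b_=np.array([[597,212],[690,187],[730,327],[640,352],[580,205],[657,180]])/5+[250,190]
print("blu",*fit(lt+[[L,W,0],[L,-W,0]],b_,[.4,-.25,0]))
t=np.tan(np.radians(16))
r_=np.array([[730,85],[708,360],[242,80],[217,332]])/4+[155,80]
rl=[[-.18,-.072,.006+.26*t],[-.18,.072,.006+.26*t],[.08,-.072,.006],[.08,.072,.006]]
print("ramp",*fit(rl,r_,[.6,0,1.57]))
# tray rim outer corners TL TR BR BL
t_=np.array([[50,84],[447,92],[436,440],[35,432]])/5+[115,200]
print("tray",*fit([[.075,.085,.032],[.075,-.085,.032],[-.075,-.085,.032],[-.075,.085,.032]],t_,[.35,.2,0]))
E
python3 fit.py
```

```text
yel [ 0.46474158 -0.0404044  -0.10382179] 0.37223631082065056 [-0.3 -0.4  0.4 -0.2  0.4  0.3 -0.5  0.4]
blu [ 0.43085653 -0.25539248  0.26686449] 1.0265483668461493 [ 0.2 -1.4 -0.6 -1.4  0.5  1.8  0.6  1.7 -1.1 -0.5  0.4 -0.2]
ramp [0.66830384 0.02399408 1.47357448] 0.5201783552623377 [ 0.3 -0.8 -0.1  0.7  0.2 -0.5 -0.3  0.7]
tray [ 0.41310756  0.20293567 -0.02171102] 0.6236052202687349 [-0.  -0.8 -0.3 -0.8 -0.   1.1  0.4  0.5]
```

```bash
cat >> fit.py <<'E'
b_=np.array([[597,207],[680,180],[730,327],[640,352]])/5+[250,190]
pb=fit(lt,b_,[.4,-.25,0]);print(pb)
s=manip.snapshot("scene")
big=[cv2.resize(i,None,fx=5,fy=5,interpolation=cv2.INTER_CUBIC) for i in (d["img"],s["img"])]
def draw(P,col):
    for im,dd in zip(big,(d,s)):
        q=np.int32((proj(dd,P)+.5)*5)
        for i in range(4):
            for a,b in((i,(i+1)%4),(i+4,(i+1)%4+4),(i,i+4)):
                if max(a,b)<len(q): cv2.line(im,tuple(map(int,q[a])),tuple(map(int,q[b])),col,1)
draw(box(.4647,-.0404,-.104),(0,255,0));draw(box(*pb[0]),(0,255,0))
p=rt([.6683,.0240,1.4736],np.array(rl)[[0,1,3,2]]);draw(np.r_[p,p],(0,0,255))
draw(box(.4131,.2029,-.0217,.15,.17,.032),(0,255,255))
cv2.imwrite('pics/o1.png',big[0][930:1380,1250:2050]);cv2.imwrite('pics/o2.png',cv2.resize(big[0][400:1500,550:1750],None,fx=.5,fy=.5))
cv2.imwrite('pics/o3.png',cv2.resize(big[1][600:1750,650:2200],None,fx=.5,fy=.5))
E
python3 fit.py|tail -3
```

```text
ramp [0.66830384 0.02399408 1.47357448] 0.5201783552623377 [ 0.3 -0.8 -0.1  0.7  0.2 -0.5 -0.3  0.7]
tray [ 0.41310756  0.20293567 -0.02171102] 0.6236052202687349 [-0.  -0.8 -0.3 -0.8 -0.   1.1  0.4  0.5]
(array([ 0.43244938, -0.25403485,  0.29044942]), np.float64(0.6886147209023507), array([-0.8, -0.9,  0.3, -0.8,  0.1,  0.7,  0.4,  1. ]))
```

View pics/o1.png

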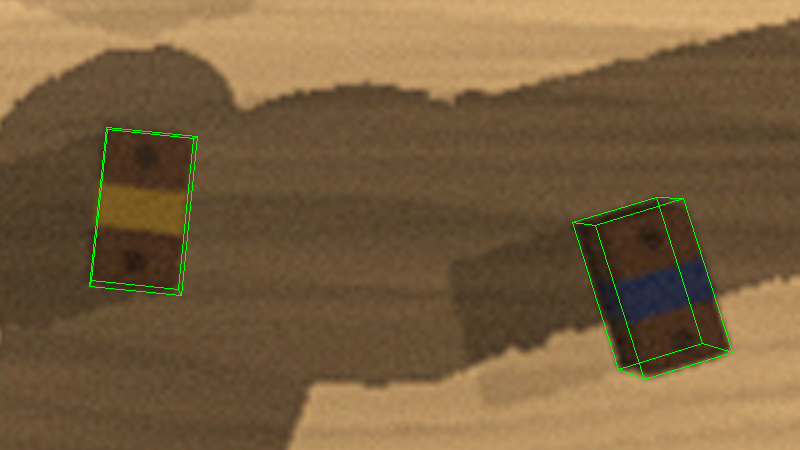

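View pics/o2.png

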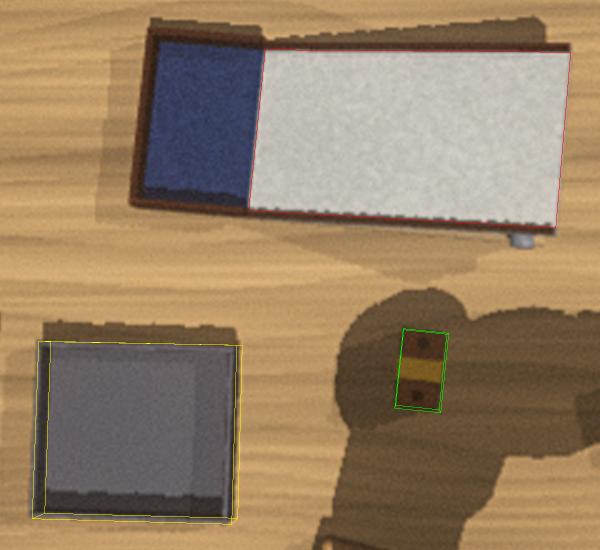

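View pics/o3.png

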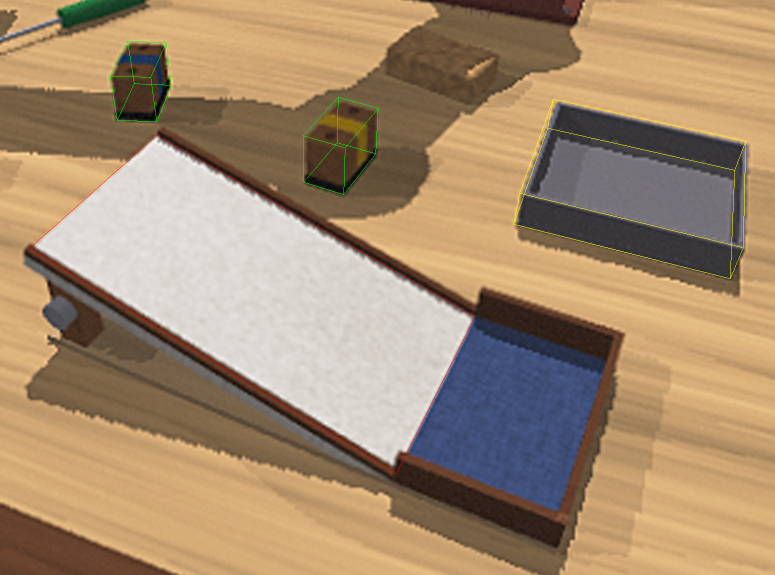

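The overlays fit both blocks, the ramp and the tray to within about 2 mm. I'll start with the blue block, since it's nearest the arm.

```bash
cat > plan.py <<'E'
from h import *
from bench import manip
def Rd(yaw,tilt=0):  # yaw deg of tool x, tilt deg nose-down
    c,s=np.cos(np.radians(yaw)),np.sin(np.radians(yaw))
    M=np.array([[c,s,0],[s,-c,0],[0,0,-1]]).T
    return R.from_matrix(M)*R.from_euler('y',-tilt,degrees=True)
def rel(p,Rt,p0=None,R0=None):
    s=manip.observe()
    if p0 is None:p0=s["eef_pos"]
    if R0 is None:R0=R.from_rotvec(s["tool_rot"])
    dr=(R0.inv()*Rt).as_rotvec(degrees=True)
    print("t",round(s["t"],2),"turn",dr.round(2),"shift cm in now axes",(R0.inv().apply(p-p0)*100).round(2),"in target axes",(Rt.inv().apply(p-p0)*100).round(2))
def st():
    s=manip.observe();Rt=R.from_rotvec(s["tool_rot"]);m=Rt.as_matrix()
    print("t",round(s["t"],2),"p",s["eef_pos"].round(4),"yaw",np.degrees(np.arctan2(m[1,0],m[0,0])).round(2),"z",m[:,2].round(3),"F",s["wrist_force"].round(2),"op",s["opening"].round(4),"q",s["joint_positions"].round(2))
RA=np.array([.6683,.0240]);RY=84.43
def rampP(x,h,y=0):  # TCP at height h along normal above sole contact
    a=np.radians(RY);u=np.array([np.cos(a),np.sin(a)]);v=np.array([-u[1],u[0]]);t=np.radians(16)
    z=.006+(.08-x)*np.tan(t)
    xy=RA+u*(x+h*np.sin(t))+v*y
    return np.array([*xy,z+h*np.cos(t)])
E
python3 - <<'E'
from plan import *
st();rel(np.array([.4318,-.2545,.12]),Rd(16.2))
E
```

```text
Traceback (most recent call last):
  File "plan.py", line 15, in st
    print("t",round(s["t"],2),"p",s["eef_pos"].round(4),"yaw",np.degrees(np.arctan2(m[1,0],m[0,0])).round(2),"z",m[:,2].round(3),"F",s["wrist_force"].round(2),"op",s["opening"].round(4),"q",s["joint_positions"].round(2))
                                                                                                                                                                    ^^^^^^^^^^^^^^^^^^
AttributeError: 'float' object has no attribute 'round'
```

```bash
sed -i 's/s\["opening"\].round(4)/round(s["opening"],4)/' plan.py
python3 - <<'E'
from plan import *
st();rel(np.array([.4318,-.2545,.12]),Rd(16.2))
E
```

```text
t 0.3 p [ 0.2024 -0.6175  0.197 ] yaw 18.15 z [-0.  0. -1.] F [-0.    0.23 -0.11] op 0.0871 q [ 1.15  0.33  0.04  1.47 -0.01  1.34 -0.06]
t 0.3 turn [-0.03  0.    1.95] shift cm in now axes [ 33.1  -27.34   7.71] in target axes [ 32.15 -28.46   7.7 ]
```

Call:
{"op": "drive_tool", "data": {
  "moves": [0, 0, 0, 0, 0, 1.95, 1.3, -1.1, 0.2, 0, 0, 0, 2.3, -2.03, 0.55, 0, 0, 0, 2.3, -2.03, 0.55, 0, 0, 0, 2.3, -2.03, 0.55, 0, 0, 0, 2.3, -2.03, 0.55, 0, 0, 0, 2.3, -2.03, 0.55, 0, 0, 0, 2.3, -2.03, 0.55, 0, 0, 0, 2.3, -2.03, 0.55, 0, 0, 0, 2.3, -2.03, 0.55, 0, 0, 0, 2.3, -2.03, 0.55, 0, 0, 0, 2.3, -2.03, 0.55, 0, 0, 0, 2.3, -2.03, 0.55, 0, 0, 0, 2.3, -2.03, 0.55, 0, 0, 0, 2.3, -2.03, 0.55, 0, 0, 0, 0.95, -0.97, 0.35, 0, 0, 0, 0, 0, 0, 0, 0, 0, 0, 0, 0, 0, 0, 0],
  "grip": 100
}}

```text
t: 1.8
eef_pos: [0.4319, -0.2542, 0.1202]
tool_rot: [3.11, 0.445, -0.0]
wrist_force: [0.4, -0.2, 0.7]
opening: 0.0869
```

```bash
python3 - <<'E'
from plan import *
st();rel(np.array([.4318,-.2545,.12]),Rd(16.2))
d=manip.snapshot("wrist");im=d["img"].copy()
for P in [box(.4318,-.2545,.283)]:
    for q in proj(d,P): cv2.circle(im,tuple(int(v) for v in q),2,(0,255,0),-1)
cv2.imwrite("pics/w1.png",im)
E
```

```text
t 1.8 p [ 0.4319 -0.2542  0.1202] yaw 16.3 z [-0. -0. -1.] F [ 0.35 -0.16  0.66] op 0.0869 q [ 0.7   0.11 -0.27  1.91  0.03  1.13 -0.87]
t 1.8 turn [-0.    0.02  0.1 ] shift cm in now axes [-0.02  0.02  0.02] in target axes [-0.02  0.02  0.02]
```

View pics/w1.png

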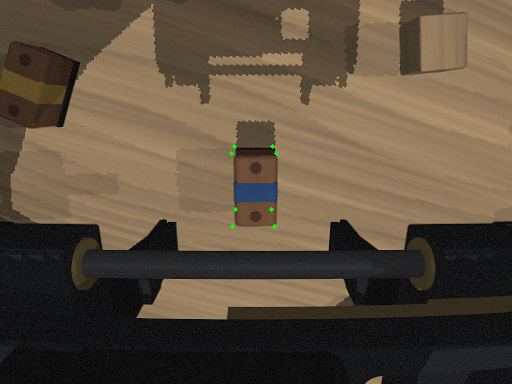

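The wrist view shows the blue block at (235–278, 148–226), where the fit predicted it and centred between the fingers. I'll go down and grip.

Call:
{"op": "drive_tool", "data": {
  "moves": [0, 0, 1.0, 0, 0, 0, 0, 0, 2.0, 0, 0, 0, 0, 0, 2.2, 0, 0, 0, 0, 0, 2.2, 0, 0, 0, 0, 0, 1.9, 0, 0, 0, 0, 0, 1.0, 0, 0, 0, 0, 0, 0, 0, 0, 0, 0, 0, 0, 0, 0, 0],
  "grip": 100
}}

```text
t: 2.52
eef_pos: [0.4314, -0.2552, 0.0172]
tool_rot: [-3.11, -0.441, 0.001]
wrist_force: [0.5, 0.4, 0.2]
opening: 0.0872
```

Call:
{"op": "drive_tool", "data": {
  "moves": [0, 0, 0, 0, 0, 0, 0, 0, 0, 0, 0, 0, 0, 0, 0, 0, 0, 0, 0, 0, 0, 0, 0, 0, 0, 0, 0, 0, 0, 0, 0, 0, 0, 0, 0, 0],
  "grip": 0,
  "force": 15
}}

```text
t: 3.02
eef_pos: [0.432, -0.2547, 0.0175]
tool_rot: [3.11, 0.443, 0.001]
wrist_force: [0.3, 1.3, -0.4]
opening: 0.055
```

```bash
python3 - <<'E'
from plan import *
st()
s=manip.observe();h=s["eef_pos"][2]; print("h",h)
rel(rampP(-.12,h+.06),Rd(RY,0))
print(rampP(-.12,h+.06),rampP(-.12,h))
E
```

```text
t 3.02 p [ 0.432  -0.2547  0.0175] yaw 16.2 z [ 0. -0. -1.] F [ 0.27  1.27 -0.38] op 0.055 q [ 0.68  0.23 -0.26  2.01  0.07  0.92 -0.91]
h 0.017549655333197273
t 3.02 turn [ 3.000e-02 -0.000e+00 -6.823e+01] shift cm in now axes [ 26.82 -11.01 -12.03] in target axes [ 20.17  20.82 -12.03]
[ 0.65872734 -0.07415875  0.13789459] [ 0.65712211 -0.0906189   0.08021889]
```

Still closing (55 mm), so I'll wait.

Call:
{"op": "drive_tool", "data": {
  "moves": [0, 0, 0, 0, 0, 0, 0, 0, 0, 0, 0, 0, 0, 0, 0, 0, 0, 0, 0, 0, 0, 0, 0, 0, 0, 0, 0, 0, 0, 0],
  "grip": 0,
  "force": 15
}}

```text
t: 3.43
eef_pos: [0.4319, -0.2547, 0.0173]
tool_rot: [3.11, 0.443, 0.0]
wrist_force: [-0.8, -0.4, 0.1]
opening: 0.0378
```

Call:
{"op": "drive_tool", "data": {
  "moves": [0, 0, -1.2, 0, 0, 0, 0, 0, -1.2, 0, 0, -6.2, 0, 0, -1.2, 0, 0, -6.2, 0, 0, -1.2, 0, 0, -6.2, 0, 0, -1.2, 0, 0, -6.2, 0, 0, -1.2, 0, 0, -6.2, 0, 0, -1.2, 0, 0, -6.2, 0, 0, -1.2, 0, 0, -6.2, 0, 0, -1.2, 0, 0, -6.2, 0, 0, -1.2, 0, 0, -6.2, 0, 0, -1.2, 0, 0, -6.2, 0, 0, -0.2, 0, 0, -6.2, 0, 0, 0, 0, 0, 0]
}}

```text
t: 4.52
eef_pos: [0.4322, -0.2548, 0.152]
tool_rot: [2.321, 2.115, 0.001]
wrist_force: [-0.0, 0.1, -1.2]
opening: 0.038
```

```bash
python3 - <<'E'
from plan import *
st()
rel(rampP(-.12,.0173+.06),Rd(RY,0))
E
```

```text
t 4.52 p [ 0.4322 -0.2548  0.152 ] yaw 84.69 z [ 0.001 -0.001 -1.   ] F [-0.03  0.13 -1.19] op 0.038 q [ 0.79  0.08 -0.36  1.86  0.03  1.2   0.33]
t 4.52 turn [0.06 0.03 0.26] shift cm in now axes [20.07 20.89  1.45] in target axes [20.17 20.8   1.44]
```

Call:
{"op": "drive_tool", "data": {
  "moves": [1.1, 1.09, 0, 0, 0, 0, 2.0, 2.1, 0, 0, 0, 0, 2.0, 2.1, 0, 0, 0, 0, 2.0, 2.1, 0, 0, 0, 0, 2.0, 2.1, 0, 0, 0, 0, 2.0, 2.1, 0, 0, 0, 0, 2.0, 2.1, 0, 0, 0, 0, 2.0, 2.1, 0, 0, 0, 0, 2.0, 2.1, 0, 0, 0, 0, 2.0, 2.1, 0, 0, 0, 0, 1.0, 0.9, 0, 0, 0, 0, 0, 0, 0, 0, 0, 0.26, 0, 0, 0, 0, -4, 0, 0, 0, 0, 0, -4, 0, 0, 0, 0, 0, -4, 0, 0, 0, 0, 0, -4, 0, 0, 0, 0, 0, 0, 0, 0, 0, 0, 0, 0, 0]
}}

```text
t: 6.02
eef_pos: [0.6587, -0.074, 0.1505]
tool_rot: [2.182, 1.971, -0.306]
wrist_force: [-0.2, -0.4, -1.1]
opening: 0.0377
```

```bash
python3 - <<'E'
from plan import *
st()
rel(rampP(-.12,.0173),Rd(RY,16))
for n in("scene","wrist"):
    cv2.imwrite(f"pics/r1{n}.png",manip.snapshot(n)["img"])
E
```

```text
t 6.02 p [ 0.6587 -0.074   0.1505] yaw 84.19 z [-0.029 -0.273 -0.962] F [-0.21 -0.38 -1.15] op 0.0377 q [ 0.2   0.45 -0.43  1.47  0.46  1.37 -0.42]
t 6.02 turn [-0.14 -0.09 -0.23] shift cm in now axes [0.33 0.02 7.24] in target axes [0.34 0.01 7.24]
```

View pics/r1scene.png

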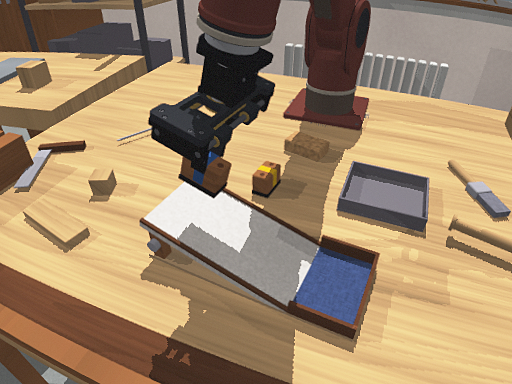

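View pics/r1wrist.png

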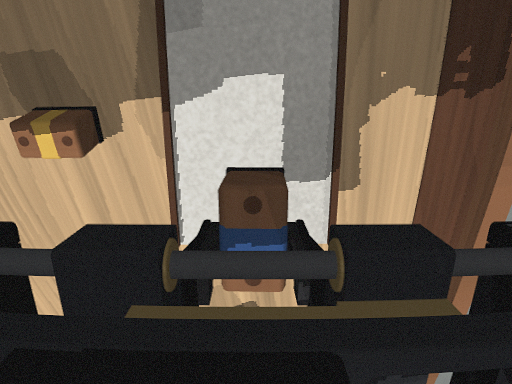

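The block is aligned lengthwise over the upper ramp, midway between the rails (wrist view columns 218–288, rails at 165 and 340). Next I'll lower it.

Call:
{"op": "drive_tool", "data": {
  "moves": [0.1, 0, 1.0, 0, 0, 0, 0.1, 0, 1.6, 0, 0, 0, 0.1, 0, 1.8, 0, 0, 0, 0, 0, 1.5, 0, 0, 0, 0, 0, 0.8, 0, 0, 0, 0, 0, 0.2, 0, 0, 0, 0, 0, 0, 0, 0, 0, 0, 0, 0, 0, 0, 0]
}}

```text
t: 6.78
eef_pos: [0.6581, -0.0913, 0.0848]
tool_rot: [2.182, 1.968, -0.305]
wrist_force: [0.1, 0.5, -1.3]
opening: 0.0376
```

```bash
python3 - <<'E'
from plan import *
st()
rel(rampP(-.12,.0173),Rd(RY,16))
E
```

```text
t 6.78 p [ 0.6581 -0.0913  0.0848] yaw 84.09 z [-0.027 -0.274 -0.961] F [ 0.06  0.49 -1.28] op 0.0376 q [ 0.22  0.5  -0.41  1.54  0.49  1.26 -0.44]
t 6.78 turn [-0.03 -0.03 -0.33] shift cm in now axes [ 0.18 -0.1   0.45] in target axes [ 0.18 -0.1   0.45]
```

Call:
{"op": "drive_tool", "data": {
  "moves": [0, 0, 0.2, 0, 0, 0, 0, 0, 0.1, 0, 0, 0, 0, 0, 0.1, 0, 0, 0, 0, 0, 0, 0, 0, 0]
}}

```text
t: 7.12
eef_pos: [0.6576, -0.0921, 0.0803]
tool_rot: [2.181, 1.969, -0.306]
wrist_force: [0.1, -0.6, -0.7]
opening: 0.0378
```

Call:
{"op": "drive_tool", "data": {
  "moves": [0, 0, 0.1, 0, 0, 0, 0, 0, 0, 0, 0, 0]
}}

```text
t: 7.28
eef_pos: [0.6578, -0.092, 0.0802]
tool_rot: [2.181, 1.969, -0.306]
wrist_force: [-1.1, 1.1, 3.9]
opening: 0.0377
```

That's contact (about +4 N), so I'll release.

Call:
{"op": "drive_tool", "data": {
  "moves": [0, 0, 0, 0, 0, 0, 0, 0, 0, 0, 0, 0, 0, 0, 0, 0, 0, 0, 0, 0, 0, 0, 0, 0, 0, 0, 0, 0, 0, 0, 0, 0, 0, 0, 0, 0],
  "grip": 100
}}

```text
t: 7.78
eef_pos: [0.6575, -0.0924, 0.0792]
tool_rot: [2.182, 1.969, -0.307]
wrist_force: [-0.8, -0.3, -0.7]
opening: 0.0697
```

```bash
python3 - <<'E'
from plan import *
st()
a=manip.snapshot("scene")["img"];b=manip.snapshot("top")["img"]
cv2.imwrite(f"pics/rel1.png",cv2.resize(np.vstack([a[100:350],b[60:310]]),None,fx=1.15,fy=1.15))
E
```

```text
t 7.78 p [ 0.6575 -0.0924  0.0792] yaw 84.14 z [-0.028 -0.274 -0.961] F [-0.8  -0.3  -0.68] op 0.0697 q [ 0.22  0.5  -0.41  1.55  0.49  1.25 -0.45]
```

View pics/rel1.png

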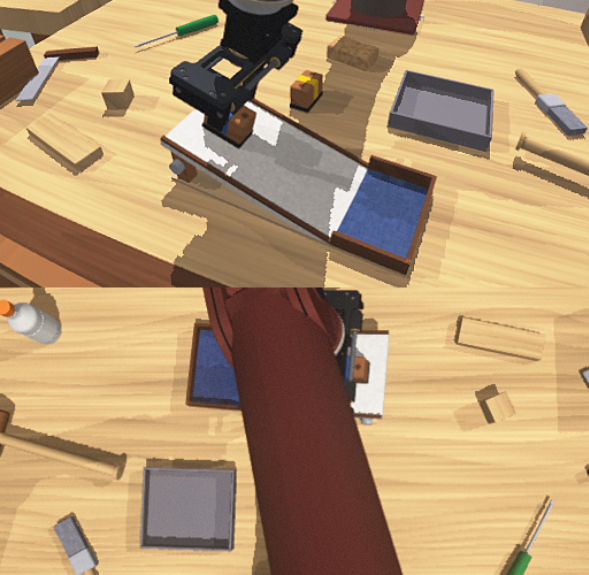

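Call:
{"op": "drive_tool", "data": {
  "moves": [0, 0, 0, 0, 0, 0, 0, 0, 0, 0, 0, 0, 0, 0, 0, 0, 0, 0, 0, 0, 0, 0, 0, 0, 0, 0, 0, 0, 0, 0, 0, 0, 0, 0, 0, 0, 0, 0, 0, 0, 0, 0, 0, 0, 0, 0, 0, 0, 0, 0, 0, 0, 0, 0, 0, 0, 0, 0, 0, 0, 0, 0, 0, 0, 0, 0, 0, 0, 0, 0, 0, 0, 0, 0, 0, 0, 0, 0, 0, 0, 0, 0, 0, 0, 0, 0, 0, 0, 0, 0, 0, 0, 0, 0, 0, 0]
}}

```text
t: 9.22
eef_pos: [0.6575, -0.0924, 0.0793]
tool_rot: [2.182, 1.969, -0.307]
wrist_force: [0.0, 1.0, -0.1]
opening: 0.087
```

```bash
python3 - <<'E'
from plan import *
st()
a=manip.snapshot("scene")["img"];b=manip.snapshot("wrist")["img"]
cv2.imwrite(f"pics/rel2.png",cv2.resize(np.vstack([a[100:350],b[60:310]]),None,fx=1.15,fy=1.15))
E
```

```text
t 9.22 p [ 0.6575 -0.0924  0.0793] yaw 84.14 z [-0.028 -0.274 -0.961] F [ 0.04  1.04 -0.11] op 0.087 q [ 0.22  0.5  -0.41  1.55  0.49  1.25 -0.45]
```

View pics/rel2.png

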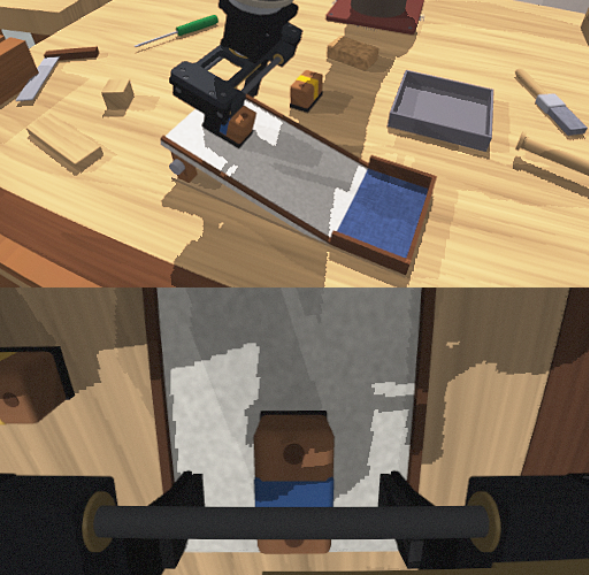

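After about 1.7 s released, the blue block still sits at its spot in both views, clear of the fingers. It's the unwaxed one. I'll re-grip it and take it to the tray.

Call:
{"op": "drive_tool", "data": {
  "moves": [0, 0, 0, 0, 0, 0, 0, 0, 0, 0, 0, 0, 0, 0, 0, 0, 0, 0, 0, 0, 0, 0, 0, 0, 0, 0, 0, 0, 0, 0, 0, 0, 0, 0, 0, 0, 0, 0, 0, 0, 0, 0, 0, 0, 0, 0, 0, 0, 0, 0, 0, 0, 0, 0, 0, 0, 0, 0, 0, 0, 0, 0, 0, 0, 0, 0],
  "grip": 0,
  "force": 15
}}

```text
t: 10.23
eef_pos: [0.6576, -0.0924, 0.0793]
tool_rot: [2.182, 1.969, -0.306]
wrist_force: [-0.1, 0.3, 0.0]
opening: 0.0372
```

Call:
{"op": "drive_tool", "data": {
  "moves": [0, 0, -0.5, 0, 0, 0, 0, 0, -1.5, 0, 0, 0, 0, 0, -2, 0, 0, 0, 0, 0, -2, 0, 0, 0, 0, 0, -1.5, 0, 0, 0, 0, 0, 0, 0, 4, 0, 0, 0, 0, 0, 4, 0, 0, 0, 0, 0, 4, 0, 0, 0, 0, 0, 4, 0, 0, 0, 0, 0, 0, 0]
}}

```text
t: 11.07
eef_pos: [0.6595, -0.077, 0.1518]
tool_rot: [-2.339, -2.097, -0.001]
wrist_force: [0.1, -3.0, -1.3]
opening: 0.0379
```

```bash
python3 - <<'E'
from plan import *
st()
rel(np.array([.4131,.2029,.12]),Rd(88.8))
E
```

```text
t 11.07 p [ 0.6595 -0.077   0.1518] yaw 83.76 z [ 0.001  0.001 -1.   ] F [ 0.13 -2.95 -1.29] op 0.0379 q [ 0.4   0.43 -0.48  1.47  0.2   1.29 -0.2 ]
t 11.07 turn [ 0.03 -0.04 -5.04] shift cm in now axes [ 25.15 -27.54   3.18] in target axes [ 27.47 -25.22   3.18]
```

Call:
{"op": "drive_tool", "data": {
  "moves": [0, 0, 0, 0, 0, -5.04, 1.1, -1.0, 0, 0, 0, 0, 2.1, -1.93, 0, 0, 0, 0, 2.1, -1.93, 0, 0, 0, 0, 2.1, -1.93, 0, 0, 0, 0, 2.1, -1.93, 0, 0, 0, 0, 2.1, -1.93, 0, 0, 0, 0, 2.1, -1.93, 0, 0, 0, 0, 2.1, -1.93, 0, 0, 0, 0, 2.1, -1.93, 0, 0, 0, 0, 2.1, -1.93, 0.8, 0, 0, 0, 2.1, -1.93, 0.8, 0, 0, 0, 2.1, -1.93, 0.8, 0, 0, 0, 2.1, -1.93, 0.8, 0, 0, 0, 1.17, -1.06, 0, 0, 0, 0, 0, 0, 0, 0, 0, 0, 0, 0, 0, 0, 0, 0]
}}

```text
t: 12.48
eef_pos: [0.4107, 0.2073, 0.1196]
tool_rot: [2.232, 2.208, -0.001]
wrist_force: [0.3, -0.4, -1.0]
opening: 0.0374
```

```bash
python3 - <<'E'
from plan import *
st()
rel(np.array([.4131,.2029,.0225]),Rd(88.8))
a=manip.snapshot("scene")["img"];b=manip.snapshot("wrist")["img"]
cv2.imwrite(f"pics/tr1.png",cv2.resize(np.vstack([a[100:350],b[60:310]]),None,fx=1.15,fy=1.15))
E
```

```text
t 12.48 p [0.4107 0.2073 0.1196] yaw 89.39 z [ 0.001 -0.002 -1.   ] F [ 0.29 -0.45 -0.95] op 0.0374 q [ 0.17  0.05 -0.75  1.98  0.04  1.13 -0.6 ]
t 12.48 turn [0.06 0.11 0.59] shift cm in now axes [-0.42  0.23  9.72] in target axes [-0.43  0.25  9.71]
```

View pics/tr1.png

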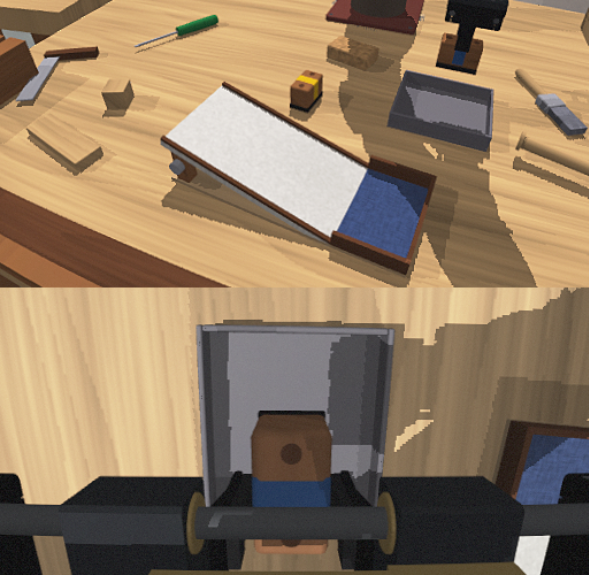

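The block is over the tray, centred between the walls (wrist view: block centre at column 291, walls at 200 and 393). I'll lower it.

Call:
{"op": "drive_tool", "data": {
  "moves": [-0.4, 0.2, 1.0, 0, 0, 0, 0, 0, 2.0, 0, 0, 0, 0, 0, 2.2, 0, 0, 0, 0, 0, 2.0, 0, 0, 0, 0, 0, 1.5, 0, 0, 0, 0, 0, 0.6, 0, 0, 0, 0, 0, 0.2, 0, 0, 0, 0, 0, 0.1, 0, 0, 0, 0, 0, 0.1, 0, 0, 0, 0, 0, 0, 0, 0, 0]
}}

```text
t: 13.42
eef_pos: [0.414, 0.2025, 0.023]
tool_rot: [2.237, 2.205, 0.002]
wrist_force: [0.0, 0.1, -0.5]
opening: 0.0377
```

Call:
{"op": "drive_tool", "data": {
  "moves": [0, 0, 0.1, 0, 0, 0, 0, 0, 0.1, 0, 0, 0, 0, 0, 0, 0, 0, 0]
}}

```text
t: 13.67
eef_pos: [0.4141, 0.2026, 0.0212]
tool_rot: [2.237, 2.205, 0.002]
wrist_force: [-0.5, -0.5, 4.0]
opening: 0.0375
```

Call:
{"op": "drive_tool", "data": {
  "moves": [0, 0, 0, 0, 0, 0, 0, 0, 0, 0, 0, 0, 0, 0, 0, 0, 0, 0, 0, 0, 0, 0, 0, 0, 0, 0, 0, 0, 0, 0, 0, 0, 0, 0, 0, 0, 0, 0, -1.5, 0, 0, 0, 0, 0, -2.5, 0, 0, 0, 0, 0, -2.5, 0, 0, 0, 0, 0, -2.5, 0, 0, 0, 0, 0, -1.5, 0, 0, 0, 0, 0, 0, 0, 0, 0],
  "grip": 70
}}

```text
t: 14.67
eef_pos: [0.4152, 0.2034, 0.1286]
tool_rot: [2.235, 2.204, 0.007]
wrist_force: [0.9, 0.6, 0.4]
opening: 0.061
```

```bash
python3 - <<'E'
from plan import *
st()
rel(np.array([.4647,-.0404,.125]),Rd(-5.95))
a=manip.snapshot("scene")["img"];b=manip.snapshot("wrist")["img"]
cv2.imwrite(f"pics/tr2.png",cv2.resize(np.vstack([a[100:350],b[60:310]]),None,fx=1.15,fy=1.15))
E
```

```text
t 14.67 p [0.4152 0.2034 0.1286] yaw 89.18 z [ 0.005  0.001 -1.   ] F [0.92 0.61 0.39] op 0.061 q [ 0.19  0.04 -0.75  1.97  0.03  1.14 -0.58]
t 14.67 turn [ 0.15 -0.3  95.13] shift cm in now axes [-24.31   5.3    0.35] in target axes [ 7.45 23.74  0.36]
```

View pics/tr2.png

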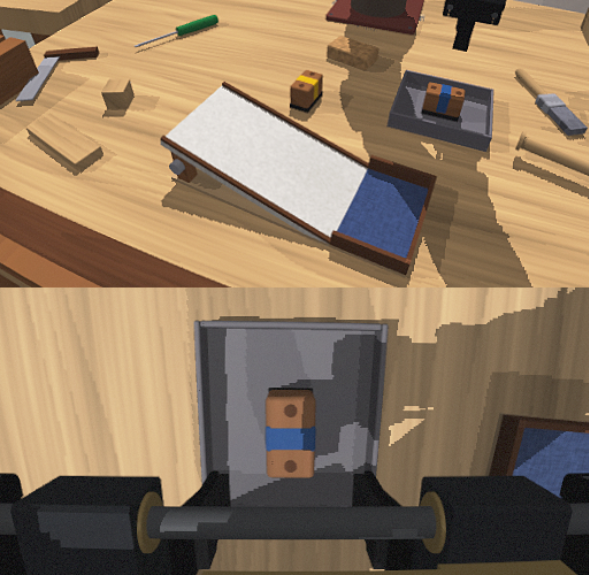

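The blue block stands on its sole in the middle of the tray (wrist view 266–315, 388–477). Now for the yellow one.

Call:
{"op": "drive_tool", "data": {
  "moves": [-1.3, 0.3, 0, 0, 0, 0, -2.6, 0.56, 0, 0, 0, 0, -2.6, 0.56, 0, 0, 0, 0, -2.6, 0.56, 0, 0, 0, 0, -2.6, 0.56, 0, 0, 0, 0, -2.6, 0.56, 0, 0, 0, 0, -2.6, 0.56, 0, 0, 0, 0, -2.6, 0.56, 0, 0, 0, 0, -2.6, 0.56, 0, 0, 0, 0, -2.2, 0.5, 0, 0, 0, 0, 0, 0, 0, 0, 0, -6, 0, 0, 0, 0, 0, -6, 0, 0, 0, 0, 0, -6, 0, 0, 0, 0, 0, -6, 0, 0, 0, 0, 0, -6, 0, 0, 0, 0, 0, -6, 0, 0, 0, 0, 0, -6, 0, 0, 0, 0, 0, 0],
  "grip": 100
}}

```text
t: 16.27
eef_pos: [0.4617, -0.0413, 0.1238]
tool_rot: [-1.29, -2.862, 0.001]
wrist_force: [-0.3, 0.5, 0.3]
opening: 0.0869
```

```bash
python3 - <<'E'
from plan import *
st()
rel(np.array([.4647,-.0404,.125]),Rd(174.05))
E
```

```text
t 16.27 p [ 0.4617 -0.0413  0.1238] yaw 131.47 z [-0.003  0.    -1.   ] F [-0.26  0.48  0.29] op 0.0869 q [ 0.48  0.04 -0.49  1.97  0.02  1.14  0.7 ]
t 16.27 turn [ -0.05  -0.15 -42.58] shift cm in now axes [-0.14  0.29 -0.12] in target axes [-0.29  0.12 -0.12]
```

Call:
{"op": "drive_tool", "data": {
  "moves": [0, 0, 0, 0, 0, -6, 0, 0, 0, 0, 0, -6, 0, 0, 0, 0, 0, -6, 0, 0, 0, 0, 0, -6, 0, 0, 0, 0, 0, -6, 0, 0, 0, 0, 0, -6, 0, 0, 0, 0, 0, -6.6, -0.3, 0.1, 0, 0, 0, 0, 0, 0, 0, 0, 0, 0, 0, 0, 0, 0, 0, 0]
}}

```text
t: 17.1
eef_pos: [0.4656, -0.0405, 0.1249]
tool_rot: [-0.179, -3.136, -0.001]
wrist_force: [-1.1, -0.7, 0.5]
opening: 0.0869
```

```bash
python3 - <<'E'
from plan import *
st()
rel(np.array([.4647,-.0404,.0175]),Rd(174.05))
d=manip.snapshot("wrist");im=d["img"].copy()
for q in proj(d,box(.4647,-.0404,-.104)): cv2.circle(im,tuple(int(v) for v in q),2,(0,255,0),-1)
cv2.imwrite("pics/w2.png",im)
E
```

```text
t 17.1 p [ 0.4656 -0.0405  0.1249] yaw 173.48 z [-0.001  0.    -1.   ] F [-1.05 -0.7   0.46] op 0.0869 q [ 0.5   0.05 -0.51  1.96  0.02  1.14  1.43]
t 17.1 turn [ 0.02 -0.05 -0.57] shift cm in now axes [ 0.09 -0.   10.74] in target axes [ 0.1   0.   10.74]
```

View pics/w2.png

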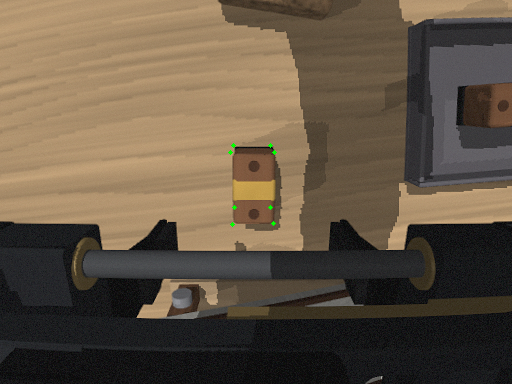

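The yellow block is at (232–275, 147–223), matching the prediction and centred. I'll go down and grip.

Call:
{"op": "drive_tool", "data": {
  "moves": [0.1, 0, 1.2, 0, 0, -0.5, 0, 0, 2.0, 0, 0, 0, 0, 0, 2.2, 0, 0, 0, 0, 0, 2.2, 0, 0, 0, 0, 0, 2.0, 0, 0, 0, 0, 0, 1.1, 0, 0, 0, 0, 0, 0, 0, 0, 0]
}}

```text
t: 17.73
eef_pos: [0.4629, -0.0404, 0.0162]
tool_rot: [-0.159, -3.134, -0.001]
wrist_force: [-0.5, -0.6, 0.1]
opening: 0.0867
```

Call:
{"op": "drive_tool", "data": {
  "moves": [0, 0, 0, 0, 0, 0, 0, 0, 0, 0, 0, 0, 0, 0, 0, 0, 0, 0, 0, 0, 0, 0, 0, 0, 0, 0, 0, 0, 0, 0, 0, 0, 0, 0, 0, 0, 0, 0, 0, 0, 0, 0, 0, 0, 0, 0, 0, 0, 0, 0, 0, 0, 0, 0, 0, 0, 0, 0, 0, 0, 0, 0, 0, 0, 0, 0],
  "grip": 0,
  "force": 15
}}

```text
t: 18.65
eef_pos: [0.4648, -0.0406, 0.0185]
tool_rot: [-0.157, -3.138, -0.0]
wrist_force: [-0.7, -0.1, 1.7]
opening: 0.0376
```

Call:
{"op": "drive_tool", "data": {
  "moves": [0, 0, -1.0, 0, 0, 0, 0, 0, -1.0, 0, 0, 6, 0, 0, -1.0, 0, 0, 6, 0, 0, -1.0, 0, 0, 6, 0, 0, -1.0, 0, 0, 6, 0, 0, -1.0, 0, 0, 6, 0, 0, -1.0, 0, 0, 6, 0, 0, -1.0, 0, 0, 6, 0, 0, -1.0, 0, 0, 6, 0, 0, -1.0, 0, 0, 6, 0, 0, -1.0, 0, 0, 6, 0, 0, -1.0, 0, 0, 6, 0, 0, -1.0, 0, 0, 6, 0, 0, -0.5, 0, 0, 6, 0, 0, 0, 0, 0, 6, 0, 0, 0, 0, 0, 5.6, 0, 0, 0, 0, 0, 0, 0, 0, 0, 0, 0, 0]
}}

```text
t: 20.15
eef_pos: [0.4647, -0.0404, 0.1538]
tool_rot: [2.319, 2.12, 0.0]
wrist_force: [0.2, -0.4, -0.6]
opening: 0.0377
```

```bash
python3 - <<'E'
from plan import *
st()
rel(rampP(-.12,.0173+.06),Rd(RY,0))
E
```

```text
t 20.15 p [ 0.4647 -0.0404  0.1538] yaw 84.87 z [ 0.  0. -1.] F [ 0.21 -0.45 -0.58] op 0.0377 q [ 0.43  0.01 -0.44  1.93  0.01  1.2  -0.1 ]
t 20.15 turn [ 0.01 -0.    0.44] shift cm in now axes [-1.63 19.63  1.62] in target axes [-1.48 19.64  1.62]
```

Call:
{"op": "drive_tool", "data": {
  "moves": [0, 0, 0, 0, 0, 0.44, -0.1, 1.0, 0, 0, 0, 0, -0.17, 2.2, 0, 0, 0, 0, -0.17, 2.2, 0, 0, 0, 0, -0.17, 2.2, 0, 0, 0, 0, -0.17, 2.2, 0, 0, 0, 0, -0.17, 2.2, 0, 0, 0, 0, -0.17, 2.2, 0, 0, 0, 0, -0.17, 2.2, 0, 0, 0, 0, -0.17, 2.2, 0, 0, 0, 0, 0, 1.0, 0, 0, 0, 0, 0, 0, 0, 0, 0, 0, 0, 0, 0, 0, -4, 0, 0, 0, 0, 0, -4, 0, 0, 0, 0, 0, -4, 0, 0, 0, 0, 0, -4, 0, 0, 0, 0, 0, 0, 0, 0, 0, 0, 0, 0, 0]
}}

```text
t: 21.65
eef_pos: [0.6581, -0.0729, 0.1528]
tool_rot: [2.178, 1.977, -0.305]
wrist_force: [-0.0, -1.0, -1.0]
opening: 0.0377
```

```bash
python3 - <<'E'
from plan import *
st()
rel(rampP(-.12,.0185),Rd(RY,16))
cv2.imwrite("pics/w3.png",manip.snapshot("wrist")["img"])
E
```

```text
t 21.65 p [ 0.6581 -0.0729  0.1528] yaw 84.47 z [-0.028 -0.272 -0.962] F [-0.04 -1.02 -0.99] op 0.0377 q [ 0.15  0.43 -0.36  1.47  0.42  1.37 -0.39]
t 21.65 turn [-0.07 -0.12  0.04] shift cm in now axes [0.28 0.09 7.37] in target axes [0.29 0.08 7.37]
```

View pics/w3.png

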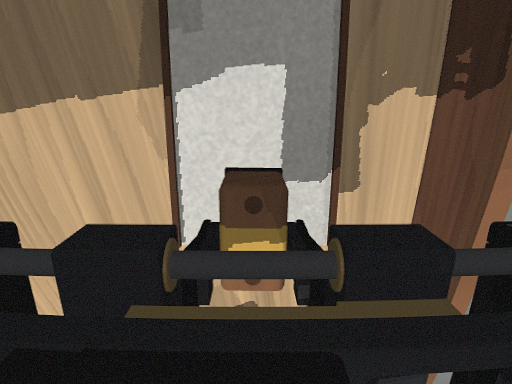

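The yellow block is aligned and centred in the lane (218–288, rails at 165 and 340). I'll lower it.

Call:
{"op": "drive_tool", "data": {
  "moves": [0.1, 0.1, 1.0, 0, 0, 0, 0.1, 0, 1.6, 0, 0, 0, 0.1, 0, 1.8, 0, 0, 0, 0, 0, 1.5, 0, 0, 0, 0, 0, 0.8, 0, 0, 0, 0, 0, 0.3, 0, 0, 0, 0, 0, 0, 0, 0, 0, 0, 0, 0, 0, 0, 0]
}}

```text
t: 22.37
eef_pos: [0.658, -0.0915, 0.0859]
tool_rot: [2.181, 1.97, -0.305]
wrist_force: [0.6, -0.0, 0.3]
opening: 0.0376
```

Call:
{"op": "drive_tool", "data": {
  "moves": [0, 0, 0.1, 0, 0, 0, 0, 0, 0.1, 0, 0, 0, 0, 0, 0, 0, 0, 0]
}}

```text
t: 22.62
eef_pos: [0.6579, -0.0915, 0.0838]
tool_rot: [2.179, 1.971, -0.305]
wrist_force: [-0.0, 0.1, -0.9]
opening: 0.0378
```

Call:
{"op": "drive_tool", "data": {
  "moves": [0, 0, 0.1, 0, 0, 0, 0, 0, 0, 0, 0, 0]
}}

```text
t: 22.78
eef_pos: [0.6576, -0.0919, 0.0824]
tool_rot: [2.18, 1.971, -0.306]
wrist_force: [0.3, -0.3, -1.1]
opening: 0.0373
```

Call:
{"op": "drive_tool", "data": {
  "moves": [0, 0, 0.1, 0, 0, 0, 0, 0, 0, 0, 0, 0]
}}

```text
t: 22.95
eef_pos: [0.6577, -0.0921, 0.0816]
tool_rot: [2.18, 1.971, -0.306]
wrist_force: [-0.6, -0.2, 0.3]
opening: 0.0377
```

Call:
{"op": "drive_tool", "data": {
  "moves": [0, 0, 0.05, 0, 0, 0, 0, 0, 0, 0, 0, 0]
}}

```text
t: 23.12
eef_pos: [0.658, -0.0921, 0.0815]
tool_rot: [2.179, 1.971, -0.305]
wrist_force: [-0.8, 1.0, 4.3]
opening: 0.0381
```

Call:
{"op": "drive_tool", "data": {
  "moves": [0, 0, 0, 0, 0, 0, 0, 0, 0, 0, 0, 0, 0, 0, 0, 0, 0, 0, 0, 0, 0, 0, 0, 0, 0, 0, 0, 0, 0, 0, 0, 0, 0, 0, 0, 0, 0, 0, 0, 0, 0, 0, 0, 0, 0, 0, 0, 0, 0, 0, 0, 0, 0, 0, 0, 0, 0, 0, 0, 0, 0, 0, 0, 0, 0, 0, 0, 0, 0, 0, 0, 0, 0, 0, 0, 0, 0, 0, 0, 0, 0, 0, 0, 0, 0, 0, 0, 0, 0, 0],
  "grip": 100
}}

```text
t: 24.37
eef_pos: [0.6575, -0.0924, 0.081]
tool_rot: [2.18, 1.971, -0.306]
wrist_force: [-0.2, -0.1, -1.1]
opening: 0.087
```

```bash
python3 - <<'E'
from plan import *
st()
a=manip.snapshot("scene")["img"];b=manip.snapshot("wrist")["img"]
cv2.imwrite(f"pics/rel3.png",cv2.resize(np.vstack([a[100:350],b[60:310]]),None,fx=1.15,fy=1.15))
E
```

```text
t 24.37 p [ 0.6575 -0.0924  0.081 ] yaw 84.24 z [-0.028 -0.274 -0.961] F [-0.18 -0.07 -1.13] op 0.087 q [ 0.17  0.49 -0.35  1.55  0.46  1.24 -0.42]
```

View pics/rel3.png

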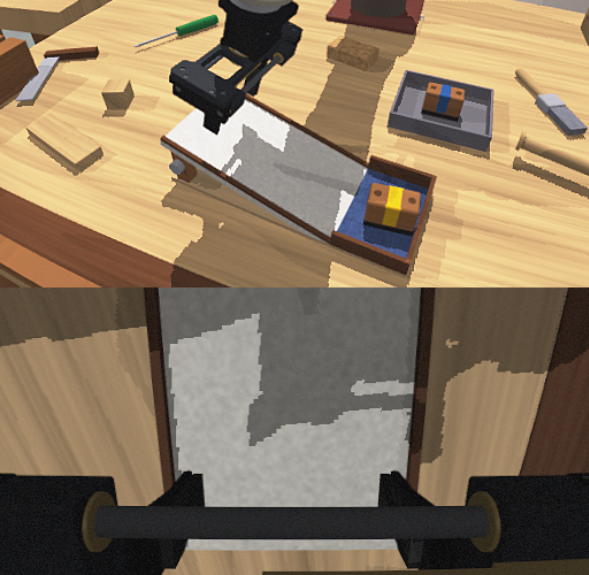

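The yellow block slid down on its own and is now in the catch. I'll withdraw, let things settle and check once more.

Call:
{"op": "drive_tool", "data": {
  "moves": [0, 0, -1, 0, 0, 0, 0, 0, -2, 0, 0, 0, 0, 0, -2.5, 0, 0, 0, 0, 0, -2.5, 0, 0, 0, 0, 0, -2, 0, 0, 0, 0, 0, -1, 0, 0, 0, 0, 0, 0, 0, 0, 0, 0, 0, 0, 0, 0, 0, 0, 0, 0, 0, 0, 0, 0, 0, 0, 0, 0, 0, 0, 0, 0, 0, 0, 0, 0, 0, 0, 0, 0, 0, 0, 0, 0, 0, 0, 0]
}}

```text
t: 25.55
eef_pos: [0.6603, -0.0625, 0.1861]
tool_rot: [2.18, 1.971, -0.307]
wrist_force: [0.1, -1.0, -0.0]
opening: 0.0867
```

```bash
python3 - <<'E'
from plan import *
st()
a=manip.snapshot("scene")["img"];b=manip.snapshot("top")["img"]
cv2.imwrite(f"pics/end.png",cv2.resize(np.vstack([a[100:350],b[60:310]]),None,fx=1.15,fy=1.15))
E
```

```text
t 25.55 p [ 0.6603 -0.0625  0.1861] yaw 84.24 z [-0.029 -0.274 -0.961] F [ 0.11 -0.96 -0.03] op 0.0867 q [ 0.13  0.42 -0.37  1.42  0.42  1.43 -0.39]
```

View pics/end.png

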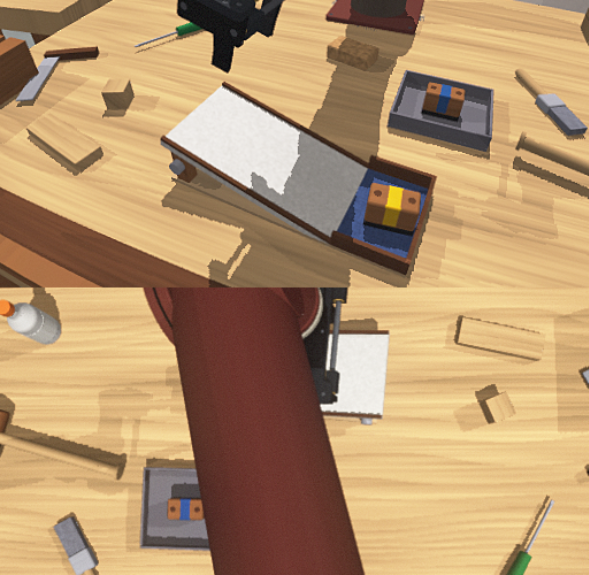

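The scene view shows the yellow block resting flat in the catch and the blue one upright in the tray, with the gripper clear of both. The arm hides the catch in the top view.

```bash
python3 -c "
from bench import manip
print(manip.finish_job())"
```

```text
the job is handed in; nothing more can be done
None
```

The yellow block has the waxed sole. I tested both blocks on the upper half of the ramp and handed the job in at about 25.6 s.

- **Blue:** it sat still on the ramp for about 1.7 s with the fingers open. I then carried it to the grey tray and left it standing on its sole.
- **Yellow:** after release it slid down by itself and was in the catch within about 1.25 s. I left it there.

In the last scene picture, yellow lay flat in the catch, blue stood upright near the middle of the tray, and the raised gripper was touching nothing. The arm hid the catch in the final top picture, so the yellow block's final position was checked from the scene camera only. No check failed. The highest wrist force I read was about 4 N, at the gentle set-downs.

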